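# Pot the ball cactus and raise its grow lamp

## Task

Lower the little ball cactus gently into the deep terracotta pot and let it stand upright on the gravel inside, without dropping it or pressing it down. Then pinch the grip block of the grow lamp so that its spring button is pushed in, and pull the lamp straight up, past the click of the first stop, all the way to the second stop. Finish holding the lamp there by its grip, and leave the pot, the books, the small planter and the saucer where they stand.

Things in the scene. Friction and masses are not known exactly. Their poses are not given: they have to be found in the camera images.
- cactus: Green ribbed ball cactus, a rigid ball 52 mm in diameter on a flat pale foot 30 mm across, about 0.11 kg, loose on the shelf. Origin: centre of the foot's underside; the ball's centre is 26 mm above it, its top 52 mm. z is up through the plant.
- pot: Deep open terracotta pot, 160 mm across at the rim, 124 mm at the foot, 115 mm high, wall 7 mm, 1.3 kg, loose on the shelf. Origin: centre of its underside. Inside, a hard gravel bed at 45 mm height (70 mm below the rim); the inside is 120 mm across at the bed, widening to 144 mm at the rim.
- pot_floor (a point): Centre of the pot's gravel bed, on its upper surface (45 mm above the pot's underside).
- lamp: Grow lamp fixed to the shelf: round dark foot 100 mm across, upright outer tube 22 mm across with a 30 mm black collar, to 142 mm height, steel inner tube with the lamp head on top. Origin: centre of the foot's underside; z up; x, y parallel to the grip's. The pole gives sideways up to 5 mm along x (2.5 N/mm).
- lamp_grip (a point): Centre of the black grip block on the pole's top, 170 mm above the shelf when in. Block: 30 mm along x, 32 along y, from 24 mm below to 18 above this point; over its button it spans x = -23 to +15 mm. Light bars leave its +y and -y sides: 26 mm wide in x, out to 77 mm, tops 5 mm below this point. Fingers closed along x press the button; nothing stands beside the block along x.
- lamp_head (a joint): How far the pole is pulled out, in m: 0 = fully in (locked), 0.05 to 0.06 = first stop, a click that takes about 8 N more pull to get past, 0.12 = second stop, the rigid end of travel. The head weighs about 3 N; let go, it sinks back (from the second stop to the first). While the button is out a catch blocks the pole at 0.
- lamp_button (a joint): How far the grip's button is pushed in, in m: 0 = out, 0.0075 = fully in, nearly flush; needs about 6 N. The catch is free from about 0.004 on; keep it pinched (15 to 30 N of grip) at least until the pole has started to move.
- books: Bystander: two flat books in a stack, about 110 by 165 mm and 39 mm high. Origin: centre of the underside.
- planter: Bystander: small two-tone wooden egg-cup-shaped planter, 60 mm across, 62 mm high, with a succulent rosette on top up to about 95 mm. Origin: centre of the underside.
- saucer: Bystander: terracotta saucer turned as a flat disc, 110 mm across, 16 mm high. Origin: centre of the underside.
- button_face (a point): Centre of the outer face of the steel spring button, 20 mm wide (y) and 22 mm high, which stands 8 mm out of the grip block's -x face at the grip centre's height. It moves with the button, along +x when pushed in.

How it is judged:
On the way, in this order (a step that is already met when the one before it is completed fails the run):
1. the cactus stands upright on the gravel in the pot, let go and at rest, with the lamp pole still in (horizontal distance between cactus and pot_floor below 0.045 m and z of cactus in the frame of pot_floor between -0.004 and 0.006 m and angle between cactus's own z axis and vertical below 0.3 rad and linear speed of cactus below 0.03 m/s and contact force between the fingers and cactus below 0.1 N and value of joint lamp_head below 0.01 m), for 0.2 s.
2. the lamp's button is pushed in by the fingers (value of joint lamp_button above 0.0035 m and contact force between the fingers and lamp above 1 N), for 0.05 s.
3. the pole is pulled out to the second stop (value of joint lamp_head above 0.114 m), for 0.1 s.
At the end, for the whole second after the job is handed in: Fingers hold the lamp by its grip (TCP within 50 mm of it, over 1 N), pole at the second stop (above 0.114 m), nothing else touching the lamp; cactus in the pot, foot on the gravel (6 mm), within 45 mm of its centre, tilted under 0.3 rad, at rest, untouched (value of joint lamp_head above 0.114 m and contact force between the fingers and lamp above 1 N and distance between the grasp point and lamp_grip below 0.05 m and horizontal distance between cactus and pot_floor below 0.045 m and z of cactus in the frame of pot_floor between -0.004 and 0.006 m and angle between cactus's own z axis and vertical below 0.3 rad and linear speed of cactus below 0.03 m/s and contact force between each of the fingers, lamp and cactus below 0.1 N and contact force between lamp and pot below 0.1 N and contact force between lamp and books below 0.1 N and contact force between lamp and planter below 0.1 N and contact force between lamp and saucer below 0.1 N); the arm keeps its last pose, push and grip.
It fails at once if the cactus is dropped (moves faster than 0.5 m/s with no finger on it) (linear speed of cactus above 0.5 m/s and contact force between the fingers and cactus below 0.1 N).
It fails at once if the cactus is pressed or knocked against the pot with more than 15 N (contact force between cactus and pot above 15 N).
It fails at once if the pot is shifted more than 30 mm or tipped (distance of pot from where it was at the start of the episode above 0.03 m or angle between pot's own z axis and vertical above 0.3 rad).
It fails at once if the books, the planter or the saucer are shifted more than 20 mm (distance of any of books, planter, saucer from where it was at the start of the episode above 0.02 m).
It also fails if it takes over 64 s, if anything falls off the work surface, if the arm or the gripper's body presses on something with over 40 N, if the wrist force passes 120 N, or if a joint passes its speed limit or range.

## Robot

A 7-joint arm with a two-finger parallel gripper is mounted at the origin on the work surface. World frame = base frame: x ahead of the robot, y to its left, z up, the work surface at z = 0. Lengths are in m, angles in rad, forces in N, time in s.
With the tool pointing down it reaches from about 0.4 to 0.9 m from the base axis. Payload 5.6 kg.
Tool frame: the origin (TCP) lies between the finger pads, 19 mm behind the fingertips; this is the grasp point; z points along the fingers, y is the line along which they close (so a half turn about z gives the same grasp; the last joint's range is limited). The gripper opens to 92 mm and grips with 3 to 60 N. Pads are 20 mm wide; open, the fingers measure 128 mm over their backs; the gripper's body (75 mm by 189 mm) begins 69 mm behind the grasp point.
Start: joints at [1.293, 0.468, -0.012, 1.603, 0.006, 1.071, -0.056], TCP at [0.151, -0.632, 0.233] pointing down, gripper open.
Joint ranges: [-2.53, 2.53], [-0.31, 2.02], [-1.57, 1.55], [0.28, 2.44], [-1.29, 4.43], [0.15, 1.84], [-2.92, 2.92]. Speed limits (rad/s): [2.57, 2.57, 3.14, 3.14, 3.14, 3.14, 3.14].

## Interface

Orientations are given as a rotation vector (axis times angle).
In Python, from workcell import bot, viewer, job_done gives the robot as it stands.
- The arm moves only by the tool tcp_steps, called as a command line: name --argument value ..., lists and objects as JSON in quotes. Schema: {"type":"object","properties":{"offsets":{"type":"array","items":{"type":"array","items":{"type":"array","items":{"type":"number"},"minItems":5,"maxItems":5},"minItems":1,"maxItems":12},"minItems":1,"maxItems":1},"squeeze":{"type":"number"},"only":{"type":"string"},"quiet":{"type":"boolean"},"lines":{"type":"string"}},"required":["offsets"],"additionalProperties":false}. offsets is a list that holds a single list of rows (three levels of brackets), with 1 to 12 rows, each of 5 numbers: the opening from 0.0 (shut) to 1.0 (fully open), then dx, dy, dz in a scale on which 1.0 is 0.75 m, then a turn about the tool's z in shares of 4 rad (1.0 is 4 rad); each row shifts and turns the commanded pose from where the row before left it, along the tool's axes as they then stand; what a row does not reach is not made up. A row lasts 1/12 s, in which the tool goes at most 0.0417 m and 0.125 rad, less where a joint would pass 70% of its speed; a pose out of reach is approached as far as the arm can. The fingers move at their own pace and stop on an object; squeeze is the grip in N (left out, the last holds). Time passes only in rows, so rows that do not move let the fingers close. The tool returns the time, the measured TCP pose, the force, the opening and the grip force at its end. only (a regular expression) keeps the lines of the reply that match it, lines (a string "A,B") keeps lines A to B, and quiet returns only ok. Input that does not fit is refused with a message, and nothing moves.
- bot.get_state(): the state, without advancing time (a new reading comes with each control period).
- viewer.get_image(name): name is "side" or "top"; returns the picture (400x640x3 uint8, red, green, blue); there is no depth.
- viewer.camera_params(name): a dict with "intrinsics" (3x3 intrinsics, pixels), "rvec" (rotation vector, rad) and "tvec" (3), from world to camera coordinates, as OpenCV has them. Camera axes: x right, y down, z forward; pixel columns grow to the right and rows downward; lengths in m; the calibration is good to about 2 mm. A picture is of the moment at which its call begins. camera_params takes no time and is no camera call.
- job_done(): hands the job in; it is judged then, once.
The state is a dict: "clock": time; "q": joint angles; "qvel": joint speeds; "effort": joint torques, N m; "eef_pos": TCP position; "orientation": TCP orientation; "ft_force": force on the tool from outside, world axes, zero at the start; "moment": the same for the moment, N m; "finger_gap": opening from 0.0 (shut) to 1.0 (fully open); "finger_force": force on a finger pad.
Only numpy, scipy, OpenCV 4.12 (cv2) and the standard library are available. Lean on these libraries where they do the work, as an engineer would, in place of code of your own. Each camera call takes 0.05 s, during which the arm holds its last target. There are 200 camera calls.

## Working session

There is one attempt and no reset: what is moved stays moved. The work goes in short steps, Python scripts to look and compute and a tool call to move; the robot and the scene stay as the last step left them, time stands still between calls to the robot, and variables do not carry over. Pictures are saved under pics/ and viewed, at most 10 in all, crops included, and the job is handed in when it is done.

```bash
mkdir -p pics
```

Run:
```python
from workcell import bot, viewer
import cv2
for n in("side","top"):
    im=viewer.get_image(n); cv2.imwrite(f"pics/{n}0.png",im[:,:,::-1]); 
    p=viewer.camera_params(n); print(n,p)
s=bot.get_state(); print(s)
```

```text
side {'intrinsics': array([[440.07258994,   0.        , 321.22763952],
       [  0.        , 440.07258994, 200.1513993 ],
       [  0.        ,   0.        ,   1.        ]]), 'rvec': array([ 2.32099238, -0.57154422,  0.20921963]), 'tvec': array([-0.56273919,  0.29500918,  0.82165234])}
top {'intrinsics': array([[473.207561  ,   0.        , 317.47560136],
       [  0.        , 473.207561  , 194.78621216],
       [  0.        ,   0.        ,   1.        ]]), 'rvec': array([ 2.17597463, -2.14029493,  0.11042745]), 'tvec': array([0.00291013, 0.64224338, 0.95717335])}
{'clock': 0.1, 'q': array([ 1.2930373 ,  0.46829538, -0.01160221,  1.60353347,  0.00599335,
        1.07139251, -0.05632322]), 'qvel': array([ 0.00012886, -0.00536892,  0.00025813, -0.00172911, -0.00021067,
       -0.00016987, -0.00035461]), 'effort': array([ 4.96996381e-04, -5.21652818e+01, -1.28363774e-02, -2.44366229e+01,
       -5.68702875e-02,  1.40567860e-02,  5.71745625e-05]), 'eef_pos': array([ 0.15101759, -0.63170206,  0.2324307 ]), 'orientation': array([-3.11843603e+00, -3.67586415e-01,  4.63417250e-04]), 'ft_force': array([ 0.33213825, -0.15446087, -0.01805364]), 'moment': array([0.00059125, 0.00292051, 0.03781323]), 'finger_force': 0.0, 'finger_gap': 0.9994275788083341}
```

View pics/side0.png

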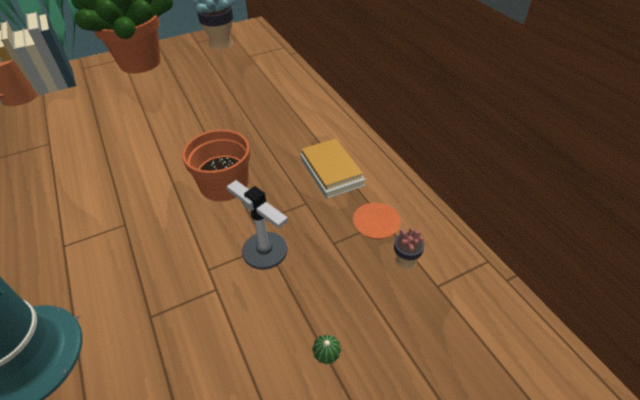

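View pics/top0.png

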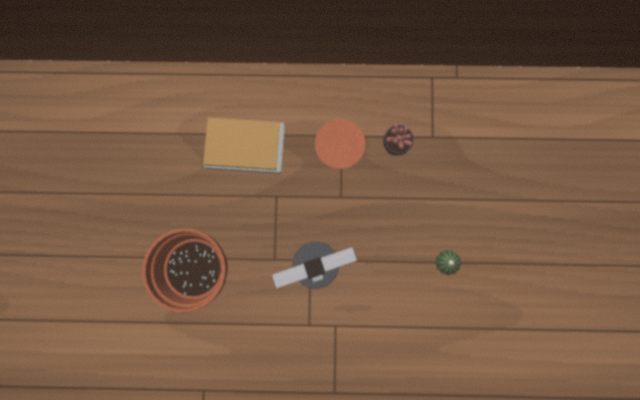

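Create h.py:
```python
import numpy as np, cv2
from workcell import bot, viewer
def cam(n):
    p=viewer.camera_params(n); return np.array(p["intrinsics"]),cv2.Rodrigues(np.array(p["rvec"]))[0],np.array(p["tvec"])
def atz(n,uv,z):
    K,R,t=cam(n); c=-R.T@t; d=R.T@np.linalg.inv(K)@np.array([*uv,1.]); return c+d*(z-c[2])/d[2]
def proj(n,P):
    p=viewer.camera_params(n); return cv2.projectPoints(np.atleast_2d(np.array(P,float)),np.array(p["rvec"]),np.array(p["tvec"]),np.array(p["intrinsics"]),None)[0][:,0]
def tri(a,b):
    P=[K@np.c_[R,t] for K,R,t in (cam("top"),cam("side"))]
    X=cv2.triangulatePoints(P[0],P[1],np.array(a,float),np.array(b,float))[:,0]; return X[:3]/X[3]
```

Run:
```python
from h import *
t=cv2.imread("pics/top0.png"); s=cv2.imread("pics/side0.png")
a=cv2.resize(t[235:300,265:365],(800,520),interpolation=cv2.INTER_CUBIC)
cv2.imwrite("pics/c1.png",a)
b=np.hstack([cv2.resize(s[170:270,215:295],(400,500),interpolation=cv2.INTER_CUBIC),cv2.resize(t[237:287,423:463],(400,500),interpolation=cv2.INTER_CUBIC)])
cv2.imwrite("pics/c2.png",b)
print("cam",[-R.T@t for K,R,t in(cam("top"),cam("side"))])
print("cactus",atz("top",(448,262),.026),atz("side",(326.5,349),.026),tri((448,262),(326.5,349)))
print("pot rim",atz("top",(185,270),.115),atz("side",(217,156),.115),"lamp",tri((314.5,266),(255,194)),atz("top",(314.5,266),.188),atz("top",(317,265),0))
for n,u,z in(("books",(244,145),.039),("saucer",(340,144),.016),("planter",(398,140),.062)): print(n,atz("top",u,z))
```

```text
cam [array([0.5302256 , 0.00197108, 1.0234856 ]), array([ 0.34787937, -0.57754122,  0.79009141])]
cactus [ 0.50678242 -0.26053311  0.026     ] [ 0.50966186 -0.26129949  0.026     ] [ 0.50808015 -0.26093585  0.02632914]
pot rim [0.48512257 0.26224833 0.115     ] [0.48406231 0.24195362 0.115     ] lamp [0.49968322 0.01481067 0.18393668] [0.49962636 0.01481103 0.188     ] [0.49495235 0.01238612 0.        ]
books [0.74565016 0.1712527  0.039     ]
saucer [ 0.75600163 -0.03317575  0.016     ]
planter [ 0.75591039 -0.15139399  0.062     ]
```

View pics/c1.png

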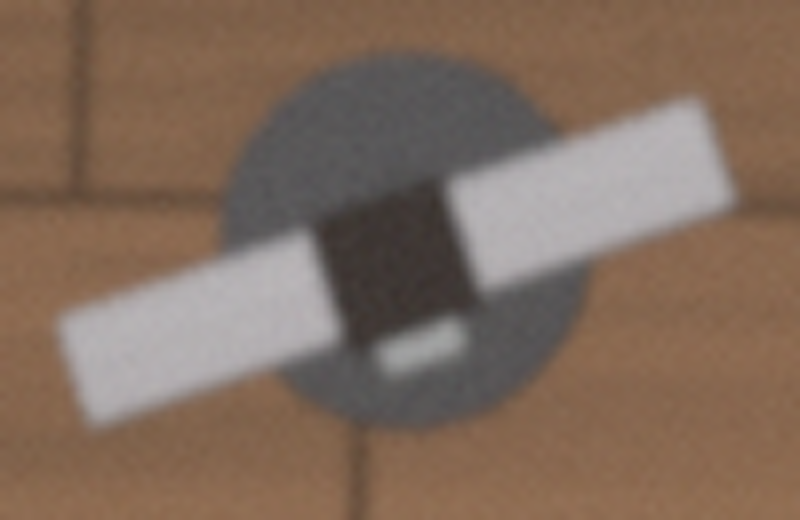

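View pics/c2.png

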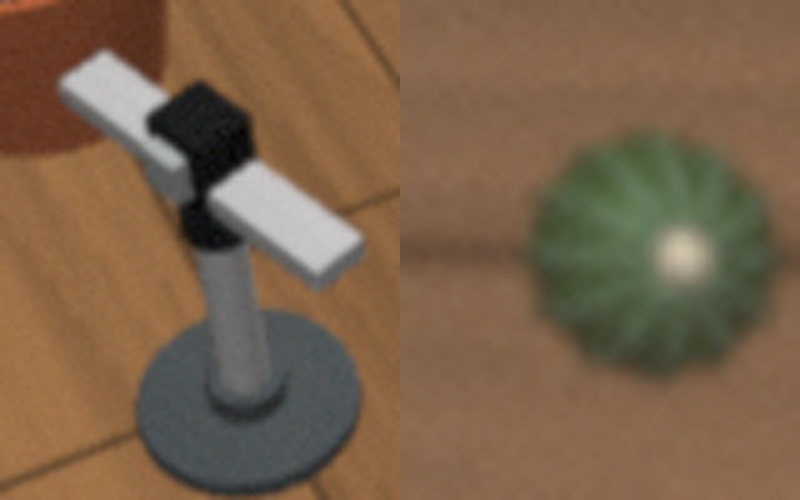

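Run:
```python
from h import *
tp=lambda x,y:(265+x/8,235+y/8)
L=atz("top",tp(75,374),.165);Rr=atz("top",tp(717,150),.165); print("bars",L,Rr,np.linalg.norm(L-Rr),(L+Rr)/2)
d=Rr-L; ang=np.arctan2(d[1],d[0]); print("bar dir deg",np.degrees(ang), "button",atz("top",tp(422,348),.181))
blk=atz("top",tp(395,265),.188); print("block",blk)
f=atz("top",(192,268),.045);print("potfloor",f)
c=np.array([.485,.262]); th=np.linspace(0,2*np.pi,40,endpoint=False)
circ=lambda c,r,z:np.c_[c[0]+r*np.cos(th),c[1]+r*np.sin(th),0*th+z]
v=[]
for n in("side","top"):
    im=cv2.resize(cv2.imread(f"pics/{n}0.png"),None,fx=4,fy=4,interpolation=cv2.INTER_CUBIC)
    for cc,r,z in((c,.080,.115),(c,.06,.045),(c,.062,0),(blk[:2],.05,0)):
        for p in proj(n,circ(cc,r,z)): cv2.circle(im,(int(p[0]*4+2),int(p[1]*4+2)),2,(255,255,0),-1)
    v.append(im)
out=np.hstack([cv2.resize(v[0][480:1080,700:1180],(400,500)),cv2.resize(v[1][880:1280,540:940],(400,500))])
cv2.imwrite("pics/o1.png",out)
```

```text
bars [0.46963582 0.08649589 0.165     ] [ 0.52184738 -0.05663267  0.165     ] 0.15235430090127575 [0.4957416  0.01493161 0.165     ]
bar dir deg -69.9586438212565 button [0.47774558 0.00882328 0.181     ]
block [0.49595095 0.01496398 0.188     ]
potfloor [0.4859508  0.26810987 0.045     ]
```

View pics/o1.png

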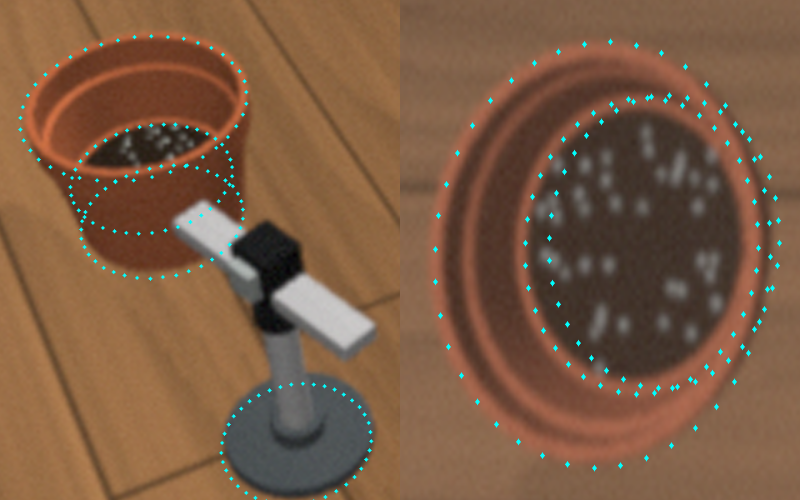

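Top view: cactus ball at (448,262), pot rim centre at (185,270), grip block at (314.5,268) with the button below it at (318,278). The overlay of the pot rim and bed matches both views. This gives cactus (0.508,-0.261), pot (0.485,0.262) and lamp (0.496,0.0145), with lamp yaw about +20°. First I turn the tool so it closes along the lamp's x.

The rows are not in the units I measure in: shifts go in shares of 0.75 m and turns go in shares of 4 rad. I convert before sending: -0.12 rad / 4 = -0.03.

tcp_steps --offsets '[[[0.95, 0, 0, 0, -0.03], [0.95, 0, 0, 0, -0.03], [0.95, 0, 0, 0, -0.03], [0.95, 0, 0, 0, -0.03], [0.95, 0, 0, 0, -0.03], [0.95, 0, 0, 0, -0.03], [0.95, 0, 0, 0, -0.03], [0.95, 0, 0, 0, -0.03], [0.95, 0, 0, 0, -0.03], [0.95, 0, 0, 0, -0.03], [0.95, 0, 0, 0, -0.03], [0.95, 0, 0, 0, -0.03]]]' --squeeze 20

```text
clock: 1.1
eef_pos: [0.151, -0.6319, 0.2328]
orientation: [-2.096, -2.339, -0.001]
ft_force: [-0.2, 0.4, 0.3]
finger_gap: 0.949
finger_force: 0.0
```

tcp_steps --offsets '[[[0.95, 0, 0, 0, -0.03], [0.95, 0, 0, 0, -0.03], [0.95, 0, 0, 0, 0]]]'

```text
clock: 1.35
eef_pos: [0.151, -0.6319, 0.2327]
orientation: [-1.805, -2.571, -0.001]
ft_force: [-0.3, -0.6, 0.2]
finger_gap: 0.951
finger_force: 0.0
```

Add to h.py:
```python
def go(T):
    s=bot.get_state(); R=cv2.Rodrigues(np.array(s["orientation"]))[0]
    print("pos",s["eef_pos"].round(4),"closing deg",np.degrees(np.arctan2(R[1,1],R[0,1])).round(2),"d_tool",(R.T@(np.array(T)-s["eef_pos"])).round(4),"z",R[:,2].round(3),"q",s["q"].round(2))
```

```bash
python3 -c "
from h import *
go([.508,-.261,.15])"
```

```text
pos [ 0.151  -0.6319  0.2327] closing deg 19.87 d_tool [0.2274 0.4618 0.0831] z [ 0.     0.001 -1.   ] q [ 1.55  0.5  -0.37  1.58  0.19  1.09  1.48]
```

In the tool's units: 0.0365 m / 0.75 = 0.0487, 0.018 m / 0.75 = 0.024.

tcp_steps --offsets '[[[0.95, 0.024, 0.0487, 0.008, 0], [0.95, 0.024, 0.0487, 0.008, 0], [0.95, 0.024, 0.0487, 0.008, 0], [0.95, 0.024, 0.0487, 0.008, 0], [0.95, 0.024, 0.0487, 0.008, 0], [0.95, 0.024, 0.0487, 0.008, 0], [0.95, 0.024, 0.0487, 0.008, 0], [0.95, 0.024, 0.0487, 0.008, 0], [0.95, 0.024, 0.0487, 0.008, 0], [0.95, 0.024, 0.0487, 0.008, 0], [0.95, 0.024, 0.0487, 0.008, 0], [0.95, 0.024, 0.0487, 0.008, 0]]]'

```text
clock: 2.35
eef_pos: [0.4916, -0.2796, 0.1609]
orientation: [-1.814, -2.565, 0.001]
ft_force: [-0.3, -1.4, 0.7]
finger_gap: 0.953
finger_force: 0.0
```

tcp_steps --offsets '[[[0.95, 0, 0, 0, 0], [0.95, 0, 0, 0, 0]]]'

```text
clock: 2.52
eef_pos: [0.4922, -0.2781, 0.1608]
orientation: [-1.804, -2.571, -0.002]
ft_force: [-0.5, 0.1, 0.2]
finger_gap: 0.948
finger_force: 0.0
```

```bash
python3 -c "
from h import *
go([.508,-.261,.03])"
```

```text
pos [ 0.4922 -0.2781  0.1608] closing deg 19.87 d_tool [0.0105 0.0206 0.1308] z [-0.     0.001 -1.   ] q [ 0.84  0.47 -0.49  1.85  0.27  0.89  0.57]
```

In the tool's units: 0.025 m / 0.75 = 0.0333, 0.0206 m / 0.75 = 0.0275.

tcp_steps --offsets '[[[0.95, 0.014, 0.0275, 0, 0], [0.95, 0, 0, 0.0333, 0], [0.95, 0, 0, 0.0333, 0], [0.95, 0, 0, 0.0333, 0], [0.95, 0, 0, 0.0267, 0], [0.95, 0, 0, 0.0267, 0], [0.95, 0, 0, 0.02, 0], [0.95, 0, 0, 0, 0]]]'

```text
clock: 3.18
eef_pos: [0.5032, -0.2653, 0.0283]
orientation: [-1.811, -2.56, 0.003]
ft_force: [-0.8, 0.1, 0.5]
finger_gap: 0.953
finger_force: 0.0
```

Run:
```python
from h import *
go([.508,-.261,.03])
a=viewer.get_image("side")[:,:,::-1];b=viewer.get_image("top")[:,:,::-1]
cv2.imwrite("pics/g1.png",np.hstack([cv2.resize(a[290:400,260:392],(480,400)),cv2.resize(b[212:312,408:488],(320,400))]))
```

```text
pos [ 0.5032 -0.2653  0.0283] closing deg 19.44 d_tool [ 0.0025  0.0059 -0.0017] z [-0.006  0.002 -1.   ] q [ 0.73  0.67 -0.4   1.9   0.4   0.66  0.43]
```

View pics/g1.png

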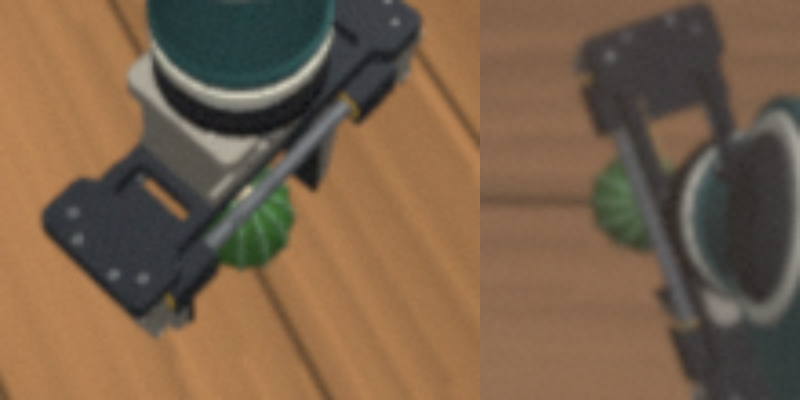

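The side view shows the cactus at about (327,350), between the open fingers. I'll centre the last 6 mm and close.

In the tool's units: 0.0055 m / 0.75 = 0.0073, 0.0025 m / 0.75 = 0.0033.

tcp_steps --offsets '[[[0.95, 0.0033, 0.0073, 0, 0], [0.95, 0, 0, 0, 0], [0.95, 0, 0, 0, 0], [0.5, 0, 0, 0, 0], [0.5, 0, 0, 0, 0], [0.5, 0, 0, 0, 0], [0.5, 0, 0, 0, 0], [0.5, 0, 0, 0, 0], [0.5, 0, 0, 0, 0], [0.5, 0, 0, 0, 0]]]' --squeeze 12

```text
clock: 4.12
eef_pos: [0.51, -0.2605, 0.0312]
orientation: [-1.808, -2.567, 0.002]
ft_force: [-3.2, 0.0, 2.0]
finger_gap: 0.559
finger_force: 12.0
```

```bash
python3 -c "
from h import *
go([.508,-.261,.03])"
```

```text
pos [ 0.51   -0.2605  0.0312] closing deg 19.68 d_tool [ 0.0002 -0.002   0.0012] z [-0.002 -0.    -1.   ] q [ 0.72  0.66 -0.4   1.89  0.4   0.66  0.42]
```

In the tool's units: -0.03 m / 0.75 = -0.04, -0.02 m / 0.75 = -0.0267.

tcp_steps --offsets '[[[0.5, 0, 0, -0.0133, 0], [0.5, 0, 0, -0.0267, 0], [0.5, 0, 0, -0.04, 0], [0.5, 0, 0, -0.04, 0], [0.5, 0, 0, -0.04, 0], [0.5, 0, 0, -0.04, 0], [0.5, 0, 0, -0.04, 0], [0.5, 0, 0, -0.04, 0], [0.5, 0, 0, -0.04, 0], [0.5, 0, 0, -0.0267, 0], [0.5, 0, 0, 0, 0], [0.5, 0, 0, 0, 0]]]'

```text
clock: 5.12
eef_pos: [0.5114, -0.2599, 0.2923]
orientation: [1.806, 2.567, 0.0]
ft_force: [0.5, -0.0, -1.7]
finger_gap: 0.557
finger_force: 12.0
```

```bash
python3 -c "
from h import *
go([.485,.262,.29])"
```

```text
pos [ 0.5114 -0.2599  0.2923] closing deg 19.73 d_tool [0.5001 0.1513 0.0016] z [ 0.002 -0.001 -1.   ] q [ 0.84  0.34 -0.54  1.7   0.19  1.15  0.59]
```

In the tool's units: 0.03 m / 0.75 = 0.04, 0.02 m / 0.75 = 0.0267.

tcp_steps --offsets '[[[0.5, 0.0133, 0.004, 0, 0], [0.5, 0.0267, 0.008, 0, 0], [0.5, 0.04, 0.012, 0, 0], [0.5, 0.04, 0.012, 0, 0], [0.5, 0.04, 0.012, 0, 0], [0.5, 0.04, 0.012, 0, 0], [0.5, 0.04, 0.012, 0, 0], [0.5, 0.04, 0.012, 0, 0], [0.5, 0.04, 0.012, 0, 0], [0.5, 0.04, 0.012, 0, 0], [0.5, 0.04, 0.012, 0, 0], [0.5, 0.04, 0.012, 0, 0]]]'

```text
clock: 6.12
eef_pos: [0.4909, 0.086, 0.2895]
orientation: [-1.806, -2.567, 0.003]
ft_force: [0.9, 0.2, -0.7]
finger_gap: 0.556
finger_force: 12.0
```

tcp_steps --offsets '[[[0.5, 0.04, 0.012, 0, 0], [0.5, 0.04, 0.012, 0, 0], [0.5, 0.04, 0.012, 0, 0], [0.5, 0.04, 0.012, 0, 0], [0.5, 0.04, 0.012, 0, 0], [0.5, 0.0267, 0.0093, 0, 0], [0.5, 0.0067, 0.0027, 0, 0], [0.5, 0, 0, 0, 0], [0.5, 0, 0, 0, 0]]]'

```text
clock: 6.87
eef_pos: [0.4839, 0.2661, 0.2899]
orientation: [-1.807, -2.568, 0.004]
ft_force: [-0.5, -1.2, -0.8]
finger_gap: 0.557
finger_force: 12.0
```

```bash
python3 -c "
from h import *
go([.485,.262,.16])"
```

```text
pos [0.4839 0.2661 0.2899] closing deg 19.73 d_tool [-0.0042 -0.      0.1299] z [-0.002 -0.002 -1.   ] q [ 0.06  0.36 -0.78  1.74  0.27  1.16 -0.46]
```

In the tool's units: 0.025 m / 0.75 = 0.0333, 0.02 m / 0.75 = 0.0267.

tcp_steps --offsets '[[[0.5, -0.0053, 0, 0, 0], [0.5, 0, 0, 0.0267, 0], [0.5, 0, 0, 0.0333, 0], [0.5, 0, 0, 0.0333, 0], [0.5, 0, 0, 0.0333, 0], [0.5, 0, 0, 0.0267, 0], [0.5, 0, 0, 0.02, 0], [0.5, 0, 0, 0, 0], [0.5, 0, 0, 0, 0]]]'

```text
clock: 7.62
eef_pos: [0.4862, 0.2614, 0.1609]
orientation: [-1.811, -2.566, 0.003]
ft_force: [0.1, 0.8, -0.7]
finger_gap: 0.556
finger_force: 12.0
```

```bash
python3 - <<'E'
from h import *
go([.485,.262,.0762])
a=viewer.get_image("side")[:,:,::-1];b=viewer.get_image("top")[:,:,::-1]
cv2.imwrite("pics/p1.png",np.hstack([cv2.resize(a[90:220,160:290],(400,400)),cv2.resize(b[215:325,130:240],(400,400))]))
E
```

```text
pos [0.4862 0.2614 0.1609] closing deg 19.58 d_tool [ 0.001  -0.0008  0.0847] z [-0.001 -0.001 -1.   ] q [-0.    0.5  -0.71  1.87  0.41  0.92 -0.56]
```

View pics/p1.png

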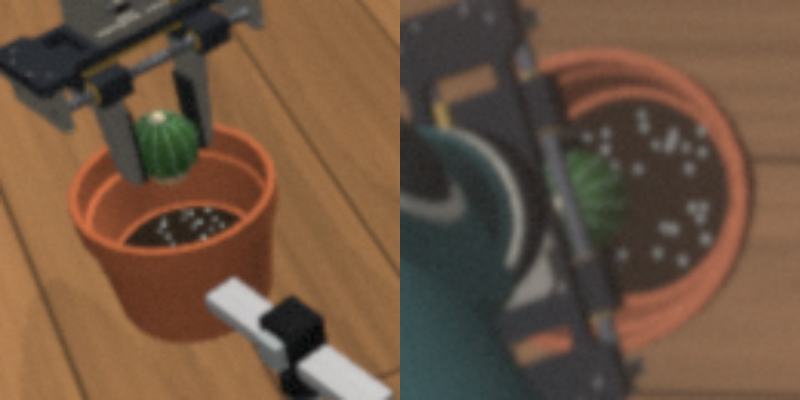

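The cactus hangs upright in the grip, centred above the gravel. Side view: ball at about (214,137) over the pot mouth.

In the tool's units: 0.015 m / 0.75 = 0.02, 0.012 m / 0.75 = 0.016.

tcp_steps --offsets '[[[0.5, 0, 0, 0.016, 0], [0.5, 0, 0, 0.02, 0], [0.5, 0, 0, 0.02, 0], [0.5, 0, 0, 0.016, 0], [0.5, 0, 0, 0.0133, 0], [0.5, 0, 0, 0.008, 0], [0.5, 0, 0, 0.004, 0], [0.5, 0, 0, 0, 0], [0.5, 0, 0, 0, 0]]]'

```text
clock: 8.47
eef_pos: [0.4862, 0.2634, 0.0886]
orientation: [1.808, 2.569, 0.001]
ft_force: [-0.7, 0.1, -0.6]
finger_gap: 0.558
finger_force: 12.0
```

tcp_steps --offsets '[[[0.5, 0, 0, 0.0013, 0], [0.5, 0, 0, 0.0013, 0], [0.5, 0, 0, 0.0013, 0], [0.5, 0, 0, 0.0013, 0], [0.5, 0, 0, 0.0013, 0], [0.5, 0, 0, 0.0013, 0], [0.5, 0, 0, 0, 0]]]'

```text
clock: 9.05
eef_pos: [0.4859, 0.2631, 0.082]
orientation: [-1.808, -2.569, 0.001]
ft_force: [-0.8, 0.0, -2.1]
finger_gap: 0.555
finger_force: 12.0
```

In the tool's units: 0.001 m / 0.75 = 0.0013.

tcp_steps --offsets '[[[0.5, 0, 0, 0.0013, 0], [0.5, 0, 0, 0.0013, 0], [0.5, 0, 0, 0.0013, 0], [0.5, 0, 0, 0, 0]]]'

```text
clock: 9.38
eef_pos: [0.4859, 0.2631, 0.079]
orientation: [-1.809, -2.569, 0.001]
ft_force: [1.0, 0.1, -0.5]
finger_gap: 0.556
finger_force: 12.0
```

tcp_steps --offsets '[[[0.5, 0, 0, 0.0013, 0], [0.5, 0, 0, 0.0013, 0], [0.5, 0, 0, 0, 0]]]'

```text
clock: 9.63
eef_pos: [0.4859, 0.2631, 0.077]
orientation: [-1.808, -2.569, 0.0]
ft_force: [0.6, -0.5, -1.0]
finger_gap: 0.559
finger_force: 12.0
```

In the tool's units: 0.0005 m / 0.75 = 0.0007.

tcp_steps --offsets '[[[0.5, 0, 0, 0.0007, 0], [0.5, 0, 0, 0, 0]]]'

```text
clock: 9.8
eef_pos: [0.486, 0.2631, 0.0767]
orientation: [-1.809, -2.569, 0.0]
ft_force: [0.1, -0.5, -0.8]
finger_gap: 0.556
finger_force: 12.0
```

tcp_steps --offsets '[[[0.5, 0, 0, 0.0007, 0], [0.5, 0, 0, 0, 0]]]'

```text
clock: 9.97
eef_pos: [0.486, 0.2631, 0.0763]
orientation: [1.809, 2.569, 0.0]
ft_force: [-0.9, 0.3, -1.9]
finger_gap: 0.553
finger_force: 12.0
```

In the tool's units: 0.0005 m / 0.75 = 0.0007.

tcp_steps --offsets '[[[0.5, 0, 0, 0.0007, 0], [0.5, 0, 0, 0, 0]]]' --only "eef|ft"

```text
eef_pos: [0.4861, 0.2632, 0.0762]
ft_force: [-1.1, -1.4, 4.0]
```

tcp_steps --offsets '[[[0.5, 0, 0, 0.0007, 0], [0.5, 0, 0, 0, 0]]]' --only "eef|ft"

```text
eef_pos: [0.4861, 0.2632, 0.0762]
ft_force: [-2.7, -1.9, 8.1]
```

Touchdown at the expected height. I'll ease back 0.5 mm and release to a limited opening.

tcp_steps --offsets '[[[0.5, 0, 0, -0.0008, 0], [0.5, 0, 0, 0, 0], [0.58, 0, 0, 0, 0], [0.64, 0, 0, 0, 0], [0.7, 0, 0, 0, 0], [0.7, 0, 0, 0, 0], [0.7, 0, 0, 0, 0]]]'

```text
clock: 10.88
eef_pos: [0.486, 0.2631, 0.0757]
orientation: [-1.808, -2.569, 0.0]
ft_force: [-0.0, -0.1, 0.3]
finger_gap: 0.7
finger_force: 0.0
```

tcp_steps --offsets '[[[0.7, 0, 0, -0.0067, 0], [0.7, 0, 0, -0.0133, 0], [0.7, 0, 0, -0.0267, 0], [0.7, 0, 0, -0.04, 0], [0.7, 0, 0, -0.04, 0], [0.7, 0, 0, -0.04, 0], [0.7, 0, 0, -0.04, 0], [0.7, 0, 0, -0.04, 0], [0.7, 0, 0, -0.0267, 0], [0.7, 0, 0, 0, 0], [0.7, 0, 0, 0, 0]]]'

```text
clock: 11.8
eef_pos: [0.4863, 0.2634, 0.2826]
orientation: [1.807, 2.567, 0.004]
ft_force: [-0.3, 0.2, -0.3]
finger_gap: 0.699
finger_force: 0.0
```

```bash
python3 -c "
from h import *
go([.4955,.0147,.27])"
```

```text
pos [0.4863 0.2634 0.2826] closing deg 19.71 d_tool [-0.2373 -0.0753  0.0124] z [ 0.003  0.001 -1.   ] q [ 0.07  0.37 -0.78  1.75  0.28  1.14 -0.46]
```

In the tool's units: -0.03 m / 0.75 = -0.04, -0.02 m / 0.75 = -0.0267.

tcp_steps --offsets '[[[1, -0.0133, -0.004, 0, 0], [1, -0.0267, -0.008, 0, 0], [1, -0.04, -0.0133, 0, 0], [1, -0.04, -0.0133, 0, 0], [1, -0.04, -0.0133, 0, 0], [1, -0.04, -0.0133, 0, 0], [1, -0.04, -0.0133, 0, 0], [1, -0.04, -0.012, 0, 0], [1, -0.0267, -0.008, 0, 0], [1, -0.0093, -0.0013, 0, 0], [1, 0, 0, 0, 0], [1, 0, 0, 0, 0]]]'

```text
clock: 12.8
eef_pos: [0.4948, 0.0155, 0.2802]
orientation: [-1.807, -2.568, 0.0]
ft_force: [0.8, 0.2, -0.1]
finger_gap: 1.0
finger_force: 0.0
```

```bash
python3 - <<'E'
from h import *
go([.4955,.0147,.17])
a=viewer.get_image("side")[:,:,::-1];b=viewer.get_image("top")[:,:,::-1]
cv2.imwrite("pics/p2.png",np.hstack([cv2.resize(a[110:240,160:290],(400,400)),cv2.resize(b[215:325,130:240],(400,400))]))
E
```

```text
pos [0.4948 0.0155 0.2802] closing deg 19.72 d_tool [-0.0011  0.0005  0.1102] z [-0.001  0.001 -1.   ] q [ 0.53  0.23 -0.72  1.88  0.17  1.09  0.09]
```

View pics/p2.png

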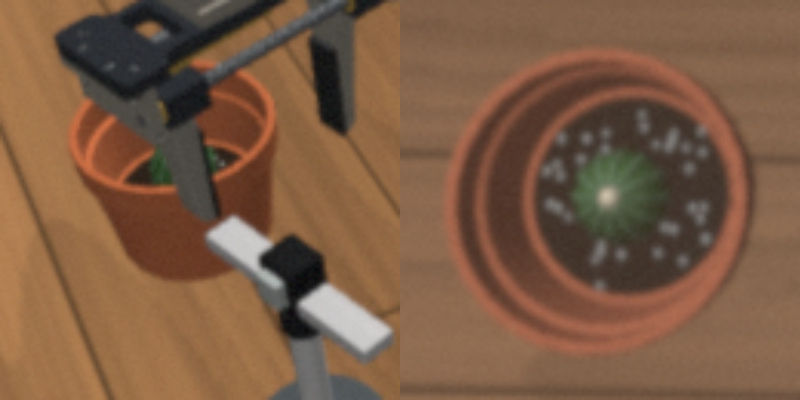

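The cactus stands upright near the bed centre: top view ball at about (188,269), bed centre at about (192,268). Now I go down over the grip.

In the tool's units: 0.02 m / 0.75 = 0.0267, 0.012 m / 0.75 = 0.016.

tcp_steps --offsets '[[[1, -0.0013, 0.0007, 0.0133, 0], [1, 0, 0, 0.0267, 0], [1, 0, 0, 0.0267, 0], [1, 0, 0, 0.0267, 0], [1, 0, 0, 0.0267, 0], [1, 0, 0, 0.016, 0], [1, 0, 0, 0.0107, 0], [1, 0, 0, 0, 0], [1, 0, 0, 0, 0]]]'

```text
clock: 13.65
eef_pos: [0.4963, 0.0145, 0.171]
orientation: [-1.807, -2.569, -0.0]
ft_force: [-0.3, 0.2, 0.8]
finger_gap: 1.0
finger_force: 0.0
```

tcp_steps --offsets '[[[0.25, 0, 0, 0, 0], [0.25, 0, 0, 0, 0], [0.25, 0, 0, 0, 0], [0.25, 0, 0, 0, 0], [0.25, 0, 0, 0, 0], [0.25, 0, 0, 0, 0], [0.25, 0, 0, 0, 0], [0.25, 0, 0, 0, 0], [0.25, 0, 0, 0, 0], [0.25, 0, 0, 0, 0], [0.25, 0, 0, 0, 0], [0.25, 0, 0, 0, 0]]]' --squeeze 25

```text
clock: 14.65
eef_pos: [0.4962, 0.014, 0.1708]
orientation: [1.808, 2.569, 0.0]
ft_force: [1.5, -0.3, -1.6]
finger_gap: 0.328
finger_force: 25.0
```

```bash
python3 -c "
from h import *
go([.4955,.0147,.17])"
```

```text
pos [0.4962 0.014  0.1708] closing deg 19.71 d_tool [ 0.0009 -0.0005  0.0008] z [ 0.  0. -1.] q [ 0.46  0.38 -0.66  2.    0.3   0.86 -0.03]
```

Gap is 30.2 mm, so the button is fully in. Now I pull up.

In the tool's units: -0.01 m / 0.75 = -0.0133, -0.008 m / 0.75 = -0.0107.

tcp_steps --offsets '[[[0.25, 0, 0, 0, 0], [0.25, 0, 0, -0.0053, 0], [0.25, 0, 0, -0.0107, 0], [0.25, 0, 0, -0.0133, 0], [0.25, 0, 0, -0.0133, 0], [0.25, 0, 0, -0.0133, 0], [0.25, 0, 0, -0.0107, 0], [0.25, 0, 0, 0, 0]]]' --squeeze 30

```text
clock: 15.32
eef_pos: [0.4964, 0.0141, 0.2225]
orientation: [1.808, 2.567, 0.001]
ft_force: [0.1, -0.4, -1.9]
finger_gap: 0.325
finger_force: 30.0
```

tcp_steps --offsets '[[[0.25, 0, 0, -0.0107, 0], [0.25, 0, 0, -0.0133, 0], [0.25, 0, 0, -0.0133, 0], [0.25, 0, 0, -0.0133, 0], [0.25, 0, 0, -0.0133, 0], [0.25, 0, 0, -0.0107, 0], [0.25, 0, 0, -0.0067, 0], [0.25, 0, 0, 0, 0], [0.25, 0, 0, 0, 0]]]'

```text
clock: 16.07
eef_pos: [0.4962, 0.014, 0.2822]
orientation: [1.808, 2.568, 0.0]
ft_force: [1.5, 0.4, -2.9]
finger_gap: 0.326
finger_force: 30.0
```

```bash
python3 -c "
from h import *
go([.4962,.014,.2908])"
```

```text
pos [0.4962 0.014  0.2822] closing deg 19.7 d_tool [ 0.     -0.     -0.0086] z [ 0.001 -0.    -1.   ] q [ 0.53  0.23 -0.72  1.88  0.17  1.09  0.09]
```

In the tool's units: -0.002 m / 0.75 = -0.0027.

tcp_steps --offsets '[[[0.25, 0, 0, -0.0027, 0], [0.25, 0, 0, -0.0027, 0], [0.25, 0, 0, -0.0027, 0], [0.25, 0, 0, 0, 0]]]' --only "eef|ft"

```text
eef_pos: [0.4962, 0.014, 0.2881]
ft_force: [0.4, -0.3, -3.1]
```

tcp_steps --offsets '[[[0.25, 0, 0, -0.0013, 0], [0.25, 0, 0, -0.0013, 0], [0.25, 0, 0, 0, 0]]]' --only "eef|ft"

```text
eef_pos: [0.4962, 0.014, 0.29]
ft_force: [0.1, -0.9, -2.5]
```

tcp_steps --offsets '[[[0.25, 0, 0, -0.0007, 0], [0.25, 0, 0, 0, 0], [0.25, 0, 0, 0, 0]]]' --only "eef|ft"

```text
eef_pos: [0.4962, 0.014, 0.2904]
ft_force: [1.1, -0.1, -3.6]
```

In the tool's units: -0.0005 m / 0.75 = -0.0007.

tcp_steps --offsets '[[[0.25, 0, 0, -0.0007, 0], [0.25, 0, 0, 0, 0], [0.25, 0, 0, 0, 0]]]' --only "eef|ft"

```text
eef_pos: [0.4961, 0.014, 0.2908]
ft_force: [1.1, -0.6, -3.5]
```

tcp_steps --offsets '[[[0.25, 0, 0, -0.0007, 0], [0.25, 0, 0, 0, 0], [0.25, 0, 0, 0, 0]]]' --only "eef|ft"

```text
eef_pos: [0.4958, 0.0139, 0.2909]
ft_force: [2.0, -0.6, -7.3]
```

Run:
```python
from h import *
a=viewer.get_image("side")[:,:,::-1]; b=viewer.get_image("top")[:,:,::-1]
cv2.imwrite("pics/e.png",np.hstack([cv2.resize(a[90:280,170:340],(400,447)),cv2.resize(b[200:340,130:255],(400,447))]))
```

```text
(no output)
```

View pics/e.png

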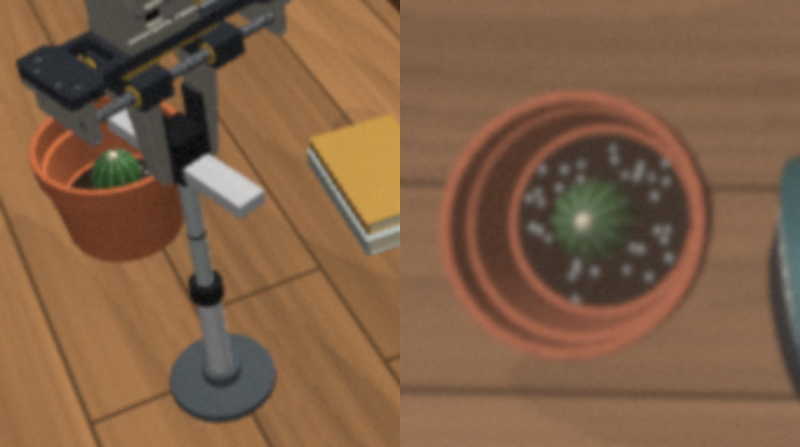

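The pole is fully out: the end stop is felt at 120 mm of travel, and the grip block is between the fingers in the side view. The cactus stands upright in the pot. I'm handing the job in.

```bash
python3 -c "
from workcell import job_done; print(job_done())"
```

```text
the job is handed in; nothing more can be done
None
```

The job is handed in (no verdict was returned): the cactus stands upright on the gravel near the pot's centre, and the gripper holds the lamp by its grip at the second stop, felt as a rise in pull force at 120 mm of travel.

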